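Sweep spent coin cells into the bay of a phone-repair mat

TASK

Sweep the three spent coin cells across the repair mat with your fingertips, through the open side of the orange-walled bay, until all three lie flat and completely inside it. Slide them along the mat: do not pick any of them up and do not flick them. Leave the phone, the screwdriver, the jar of tweezers and the little blue tin where they are.

Things in the scene. Friction and masses are not known exactly. Their poses are not given: they have to be found in the camera images.
- mat: fixed teal silicone repair mat, 310 mm (its x) by 540 mm (its y), 4 mm thick, lying on the table, turned by up to 0.4 rad. x points roughly away from the robot, from the bay's open side into the bay; z up. Origin at the mat's underside, exactly below the bay's centre; the mat reaches from x = -235 to +75 mm and y = -270 to +270 mm.
- bay (a point): centre of the bay's floor, on the mat's top; axes as the mat's. Orange walls 15 mm high and 6 mm thick bound the bay at the back (+x) and both sides; it is open above and on its -x side, with no step. Clear inside: x -40 to +40 mm, y -75 to +75 mm.
- cell0: spent coin cell, a plain silver steel disc 24.5 mm in diameter and 7.7 mm thick, about 12 g, lying flat and loose on the mat; origin at the centre of its underside, its z axis up. Starts about 12 to 20 cm before the bay's centre (mat x -0.20 to -0.12), on the +y side of the mat.
- cell1: spent coin cell, a plain silver steel disc 24.5 mm in diameter and 7.7 mm thick, about 12 g, lying flat and loose on the mat; origin at the centre of its underside, its z axis up. Starts about 12 to 20 cm before the bay's centre (mat x -0.20 to -0.12), near the mat's middle line.
- cell2: spent coin cell, a plain silver steel disc 24.5 mm in diameter and 7.7 mm thick, about 12 g, lying flat and loose on the mat; origin at the centre of its underside, its z axis up. Starts about 12 to 20 cm before the bay's centre (mat x -0.20 to -0.12), on the -y side of the mat.
- phone: loose white phone with a dark screen, 144 x 72 x 8 mm, 170 g, lying on the mat roughly along its x, 205 mm to one side of its middle line (either side), about 130 mm before the bay's centre; origin at the centre of its underside. To be left alone.
- driver: loose small screwdriver with a square yellow handle (18 mm thick, black band, red end), about 155 mm long, lying roughly along the mat's x on the side opposite the phone; origin on the underside, 12 mm behind the handle's front end, where handle and blade meet near its middle. To be left alone.
- jar: loose clear jar, 66 mm in diameter, 80 mm high, with tweezers that stick up to 130 mm, 300 g, standing on the mat about 210 mm to the +y side of the bay's centre; origin at the centre of its underside. To be left alone.
- tin: loose little flux tin, silver with a blue lid, 46 mm in diameter, 19 mm high, 60 g, standing on the mat about 130 mm to the -y side of the bay's centre; origin at the centre of its underside. To be left alone.

How it is judged:
At the end, for the whole second after the job is handed in: All three cells lie flat (tilt under 0.15 rad) and at rest on the mat inside the bay: each centre less than 29 mm before the bay's centre (whole disc past the open side) and between the walls. Phone, screwdriver, jar and tin are within 15 mm of their starts (x of cell0 in the frame of bay between -0.029 and 0.035 m and y of cell0 in the frame of bay between -0.07 and 0.07 m and height (world z) of each of cell0, cell1, cell2 below 0.008 m and angle between each of cell0, cell1, cell2's own z axis and vertical below 0.15 rad and linear speed of each of cell0, cell1, cell2 below 0.02 m/s and x of cell1 in the frame of bay between -0.029 and 0.035 m and y of cell1 in the frame of bay between -0.07 and 0.07 m and x of cell2 in the frame of bay between -0.029 and 0.035 m and y of cell2 in the frame of bay between -0.07 and 0.07 m and distance of each of phone, driver, jar, tin from where it was at the start of the episode below 0.015 m); the robot touches nothing.
It fails at once if a coin cell is picked up (its centre more than 12 mm above the mat) (height (world z) of any of cell0, cell1, cell2 above 0.016 m).
It fails at once if a coin cell is flicked (faster than 0.6 m/s) (linear speed of any of cell0, cell1, cell2 above 0.6 m/s).
It fails at once if the phone, screwdriver, jar or tin is shifted by more than 15 mm (distance of any of phone, driver, jar, tin from where it was at the start of the episode above 0.015 m).
It also fails if it takes over 72 s, if anything falls off the work surface, if the arm or the gripper's body presses on something with over 40 N, if the wrist force passes 120 N, or if a joint passes its speed limit or range.

ROBOT

A 6-joint arm with a two-finger parallel gripper is mounted at the origin on the work surface. World frame = base frame: x ahead of the robot, y to its left, z up, the work surface at z = 0. Lengths are in m, angles in rad, forces in N, time in s.
With the tool pointing down it reaches from about 0.325 to 0.85 m from the base axis. Payload 4.4 kg.
Tool frame: the origin (TCP) lies on the centre line of the jaws, within the pads' length; the fingertips stand 19 mm ahead of it and the grasp point (between the pads) is the TCP (env.tcp_to_tips is the distance from the TCP to the fingertips, in m); z points along the fingers, y is the line along which they close (so a half turn about z gives the same grasp; the last joint's range is limited). The gripper opens to 94 mm and grips with 3 to 60 N. Pads are 16 mm wide; open, the fingers measure 119 mm over their backs; the gripper's body (75 mm by 177 mm) begins 78 mm behind the grasp point.
Start: joints at [-1.387, 0.207, 1.542, -0, 1.393, -0.15], TCP at [0.188, -0.543, 0.203] pointing down, gripper open.
Joint ranges: [-2.73, 2.73], [-0.86, 2.22], [0.23, 2.46], [-1.11, 4.25], [0.08, 2.63], [-2.82, 2.82]. Speed limits (rad/s): [2.79, 2.79, 3.14, 3.14, 3.14, 3.14].

INTERFACE

Orientations are given as a unit quaternion [w, x, y, z].
In Python, from cell import sensors, viewer, env gives the robot as it stands.
- The arm moves only by the tool drive_tool, never from a script. Its argument "series" is one flat list of numbers, 7 for each row, row after row: the turn, a rotation vector about the tool's x, y, z in rad, then the shift along the tool's x, y, z in cm, then the opening in per cent of the stroke, from 0 (shut) to 100 (fully open). In form: [wx, wy, wz, tx, ty, tz, gripper, wx, wy, wz, tx, ty, tz, gripper, ...]. A call has 1 to 12 rows; each row shifts and turns the commanded pose from where the row before left it, along the tool's axes as they then stand; what a row does not reach is not made up. A row lasts 1/10 s, in which the tool goes at most 50 mm and 8.59 degrees, less where a joint would pass 70% of its speed; a pose out of reach is approached as far as the arm can. A call with a gripper value outside its range is refused whole. The fingers move at their own pace and stop on an object; "squeeze" is the grip in N (left out, the last holds). Time passes only in rows, so rows that do not move let the fingers close. It gives the time, the measured TCP pose, the force, the opening and the grip force at its end, in the units of the state.
- sensors.get_state(): the state, without advancing time (a new reading comes with each control period).
- viewer.read_camera(name): name is "scene" or "top" or "wrist"; returns a dict with "frame" (480x640x3 uint8, red, green, blue), "range_z" (480x640 float32, m along the optical axis (not along the pixel's ray), 0 where there is no reading), "camera_matrix" (3x3 intrinsics, pixels), "dist" ([k1, k2, p1, p2, k3] as OpenCV has them; the pictures are not rectified), "R" (3x3) and "t" (3): a world point X has camera coordinates R X + t. Camera axes: x right, y down, z forward; pixel columns grow to the right and rows downward; lengths in m; the calibration is good to about 2 mm. A picture is of the moment at which its call begins.
- env.job_done(): hands the job in; it is judged then, once.
The state is a dict: "time_s": time; "joint_positions": joint angles; "joint_vel": joint speeds; "joint_efforts": joint torques, N m; "ee_pos": TCP position; "tcp_rot": TCP orientation; "ft_force": force on the tool from outside, world axes, zero at the start; "torque": the same for the moment, N m; "width": finger opening in m; "grip_force": force on a finger pad.
Only numpy, scipy, OpenCV 4.12 (cv2) and the standard library are available. Lean on these libraries where they do the work, as an engineer would, in place of code of your own. Each camera call takes 0.05 s, during which the arm holds its last target. There are 200 camera calls.

## Working session

There is one attempt and no reset: what is moved stays moved. The work goes in short steps, Python scripts to look and compute and a tool call to move; the robot and the scene stay as the last step left them, time stands still between calls to the robot, and variables do not carry over. Pictures are saved under pics/ and viewed, at most 10 in all, crops included, and the job is handed in when it is done.

Besides the shell and the picture viewer there is one more tool, called as name(argument=value, ...) on one line, values as JSON. drive_tool: Moves the arm, as the interface text tells. Its arguments: {"type":"object","properties":{"series":{"type":"array"},"squeeze":{"type":"number"}},"required":["series"]}

```bash
mkdir -p pics; ls; python3 - <<'E'
from cell import sensors, viewer, env
import cv2,numpy as np
s=sensors.get_state();print({k:np.round(v,3) for k,v in s.items()})
for n in ['top','scene']:
    c=viewer.read_camera(n);cv2.imwrite(f'pics/{n}0.png',c['frame'][:,:,::-1]);np.savez(f'{n}0.npz',**c)
    print(n,c['camera_matrix'],c['dist'],c['R'],c['t'])
E
```

```text
pics
{'time_s': np.float64(0.0), 'joint_positions': array([-1.388,  0.207,  1.543,  0.   ,  1.394, -0.151]), 'joint_vel': array([-0.   , -0.002, -0.001, -0.001,  0.   , -0.   ]), 'joint_efforts': array([-1.0000e-03, -3.7088e+01, -2.8142e+01,  7.0000e-02,  3.6000e-02,
       -0.0000e+00]), 'ee_pos': array([ 0.188, -0.542,  0.202]), 'tcp_rot': array([-0.001,  0.986,  0.166, -0.   ]), 'ft_force': array([0.231, 0.505, 0.442]), 'torque': array([ 0.016,  0.014, -0.011]), 'grip_force': np.float64(0.0), 'width': np.float64(0.094)}
top [[491.94654673   0.         321.00341784]
 [  0.         491.94654673 235.45758893]
 [  0.           0.           1.        ]] [0.03909631 0.         0.         0.         0.        ] [[ 0.00929644 -0.9998746  -0.01282007]
 [-0.98919895 -0.00732014 -0.14639625]
 [ 0.14628405  0.01404256 -0.98914295]] [0.02435681 0.59121117 0.81489756]
scene [[519.59222471   0.         321.95897625]
 [  0.         519.59222471 243.24626731]
 [  0.           0.           1.        ]] [-0.12391291  0.          0.          0.          0.        ] [[ 0.8808891   0.47324126 -0.00878094]
 [ 0.32524907 -0.61868664 -0.71515025]
 [-0.34387126  0.62711207 -0.6989156 ]] [-0.53514051 -0.14812895  1.05381109]
```

View pics/top0.png

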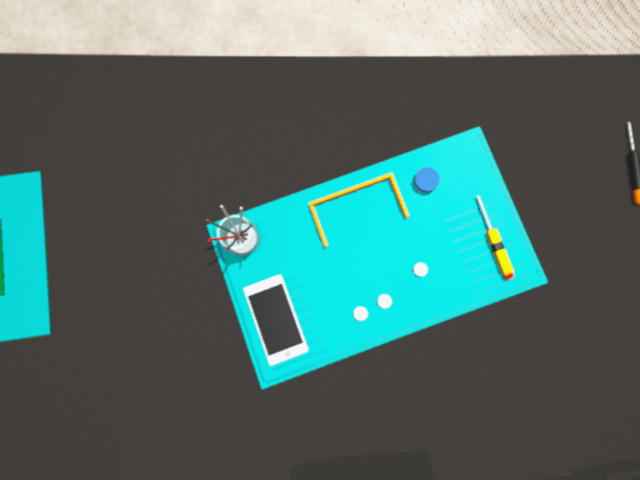

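View pics/scene0.png

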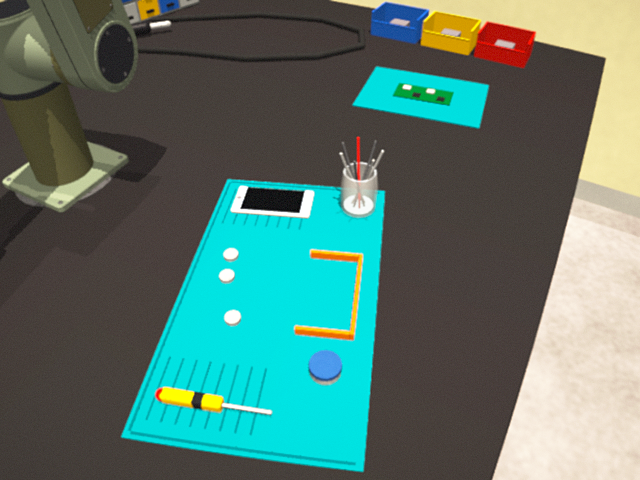

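The top view shows the mat with corners at about (206,225), (479,127), (547,283) and (262,388). The cells are at (361,313), (385,301) and (421,269), and the bay's wall ends are at (326,246) and (407,215). The scene view agrees.

```bash
cat > h.py <<'E'
import cv2,numpy as np
def ray(c,uv,z):
    n=cv2.undistortPoints(np.float64(uv).reshape(-1,1,2),c['camera_matrix'],c['dist'])[:,0]
    R,t=c['R'],c['t'];o=-R.T@t
    d=np.c_[n,np.ones(len(n))]@R
    return (o+d*((z-o[2])/d[:,2])[:,None])[:,:2]
def mat(c):
    hsv=cv2.cvtColor(c['frame'],cv2.COLOR_RGB2HSV)
    m=cv2.inRange(hsv,(80,120,100),(100,255,255))
    k=max(cv2.findContours(m,0,1)[0],key=cv2.contourArea)
    p=ray(c,k[:,0].astype(float),.004)
    h=cv2.convexHull(p.astype(np.float32))
    (cx,cy),(w,hh),a=cv2.minAreaRect(h)
    a=np.radians(a)
    if w>hh: a+=np.pi/2;w,hh=hh,w
    a=(a+np.pi/2)%np.pi-np.pi/2
    R=np.array([[np.cos(a),-np.sin(a)],[np.sin(a),np.cos(a)]])
    return np.array([cx,cy])+R@[.080,0],a,(w,hh),m,hsv
def cells(c,O,a):
    hsv=cv2.cvtColor(c['frame'],cv2.COLOR_RGB2HSV)
    m=cv2.inRange(hsv,(0,0,120),(180,70,255))
    n,_,st,ce=cv2.connectedComponentsWithStats(m)
    R=np.array([[np.cos(a),-np.sin(a)],[np.sin(a),np.cos(a)]]);out=[]
    for i in range(1,n):
        w=ray(c,ce[i:i+1],.0105)[0];l=(w-O)@R
        if 60<st[i,4]<700 and -.235<l[0]<.07 and abs(l[1])<.16: out.append((w.round(4),l.round(4),st[i,4]))
    return out
E
python3 - <<'E'
from h import *
for n in ['top','scene']:
    c=dict(np.load(n+'0.npz'));O,a,s,_,hsv=mat(c);print(n,O,a,s)
    R=np.array([[np.cos(a),-np.sin(a)],[np.sin(a),np.cos(a)]])
    for x in cells(c,O,a):print(x)
    m=cv2.inRange(hsv,(8,150,150),(20,255,255))
    for k in cv2.findContours(m,0,1)[0]:
        if cv2.contourArea(k)>80: l=(ray(c,k[:,0].astype(float),.019)-O)@R;print('orange',l.min(0),l.max(0))
    m=cv2.inRange(hsv,(100,120,60),(125,255,255))
    for k in cv2.findContours(m,0,1)[0]:
        if cv2.contourArea(k)>80: l=(ray(c,k[:,0].astype(float),.023)-O)@R;print('blue',l.min(0),l.max(0))
E
```

```text
top [ 0.64079169 -0.03813961] 0.3610303346226422 (0.3124254643917084, 0.5422353744506836)
(array([ 0.5361, -0.148 ]), array([-0.1367, -0.0658]), np.int32(159))
(array([ 0.4799, -0.0834]), array([-0.1665,  0.0145]), np.int32(159))
(array([ 0.4572, -0.041 ]), array([-0.1727,  0.0622]), np.int32(159))
blue [-0.01117972 -0.156916  ] [ 0.03227578 -0.11195879]
scene [ 0.63892891 -0.03708833] 0.3620401054394593 (0.3121481239795685, 0.5443077683448792)
(array([ 0.4562, -0.0414]), array([-0.1725,  0.0607]), np.int32(159))
(array([ 0.4786, -0.0836]), array([-0.1664,  0.0133]), np.int32(177))
(array([ 0.5355, -0.1483]), array([-0.1361, -0.0674]), np.int32(211))
(array([ 0.7088, -0.1772]), array([ 0.0158, -0.1557]), np.int32(99))
orange [-0.03879339 -0.09009384] [ 0.04529152 -0.07905568]
orange [-0.0379814   0.04992844] [0.0414093  0.07893655]
blue [-0.00984283 -0.16230679] [ 0.03417934 -0.11510724]
blue [-0.00313114  0.93035606] [0.17816655 1.25663815]
blue [-0.74782076  1.11427202] [-0.65164233  1.23152206]
```

drive_tool(series=[0, 0, -0.028, 1.6, -1.3, 0, 15, 0, 0, 0, 3.3, -2.7, 0, 15, 0, 0, 0, 3.3, -2.7, 0, 15, 0, 0, 0, 3.3, -2.7, 0, 15, 0, 0, 0, 3.3, -2.7, 0, 15, 0, 0, 0, 3.3, -2.7, 0, 15, 0, 0, 0, 3.3, -2.7, 0, 15, 0, 0, 0, 3.3, -2.7, 0, 15, 0, 0, 0, 3.3, -2.7, 0, 15, 0, 0, 0, 3.3, -2.7, 0, 15, 0, 0, 0, 3.3, -2.7, 0, 15, 0, 0, 0, 3.3, -2.7, 0, 15], squeeze=10)

```text
time_s: 1.3
ee_pos: [0.4339, -0.1177, 0.2031]
tcp_rot: [-0.0, 0.984, 0.18, -0.0]
ft_force: [-0.5, -0.6, -0.2]
width: 0.0141
grip_force: 0.0
```

```bash
cat > st.py <<'E'
from cell import sensors
from h import *
from scipy.spatial.transform import Rotation as Ro
O=np.array([.640,-.0376]);a=.3615
def st():
    s=sensors.get_state();R=np.array([[np.cos(a),-np.sin(a)],[np.sin(a),np.cos(a)]])
    M=Ro.from_quat(s['tcp_rot'],scalar_first=True).as_matrix()
    print('t',s['time_s'],'mat xy mm',((s['ee_pos'][:2]-O)@R*1000).round(1),'z',(s['ee_pos'][2]*1000).round(1),'yaw err',round(np.arctan2(M[1,0],M[0,0])-a,3),'zax',M[:,2].round(3),'F',s['ft_force'].round(1),'w',round(s['width'],4))
if __name__=='__main__': st()
E
python3 st.py
```

```text
t 1.3 mat xy mm [-221.1   -2. ] z 203.1 yaw err 0.0 zax [-0.  0. -1.] F [-0.5 -0.6 -0.2] w 0.0141
```

drive_tool(series=[0, 0, 0, 1.0, -0.8, 1, 15, 0, 0, 0, 0.9, -0.8, 2.5, 15, 0, 0, 0, 0, 0, 3, 15, 0, 0, 0, 0, 0, 3, 15, 0, 0, 0, 0, 0, 3, 15, 0, 0, 0, 0, 0, 2.5, 15, 0, 0, 0, 0, 0, 1, 15, 0, 0, 0, 0, 0, 0, 15, 0, 0, 0, 0, 0, 0, 15])

```text
time_s: 2.2
ee_pos: [0.4462, -0.0984, 0.044]
tcp_rot: [0.0, 0.984, 0.18, 0.0]
ft_force: [0.7, 0.5, -0.2]
width: 0.0143
grip_force: 0.0
```

```bash
python3 - <<'E'
from st import *
from cell import viewer
st()
for n in ['scene','wrist']:
    c=viewer.read_camera(n);cv2.imwrite(f'pics/{n}1.png',c['frame'][:,:,::-1])
E
```

```text
t 2.2 mat xy mm [-202.7   11.7] z 44.0 yaw err -0.0 zax [ 0.001 -0.001 -1.   ] F [ 0.7  0.5 -0.2] w 0.0143
```

View pics/scene1.png

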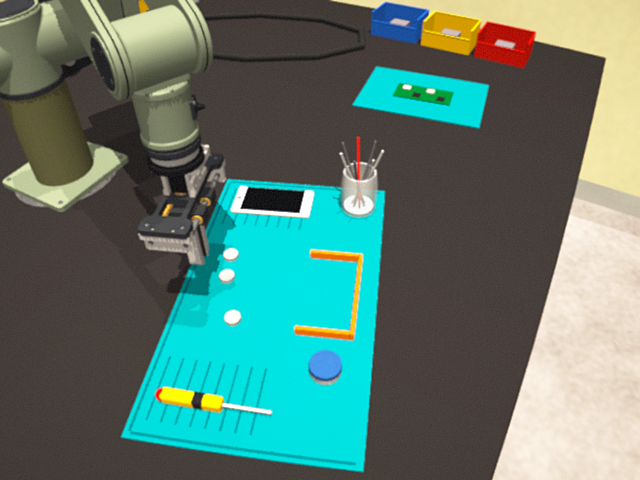

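The gripper is just behind the middle cell, with fingertips at about (195,262) and the cell at (227,275). Next I lower it and push the cell.

drive_tool(series=[0, 0, 0, 0, -0.2, 1.0, 15, 0, 0, 0, 0, 0, 0.8, 15, 0, 0, 0, 0.5, 0, 0, 15, 0, 0, 0, 0.8, 0, 0, 15, 0, 0, 0, 1.2, 0, 0, 15, 0, 0, 0, 1.5, 0.1, 0, 15, 0, 0, 0, 1.5, 0.2, 0, 15, 0, 0, 0, 1.5, 0.2, 0, 15, 0, 0, 0, 1.5, 0.2, 0, 15, 0, 0, 0, 1.0, 0.1, 0, 15, 0, 0, 0, 0.5, 0.1, 0, 15, 0, 0, 0, 0, 0, 0, 15])

```text
time_s: 3.5
ee_pos: [0.5425, -0.0688, 0.0254]
tcp_rot: [0.0, 0.984, 0.18, 0.0]
ft_force: [0.2, -0.4, 0.2]
width: 0.0141
grip_force: 0.0
```

```bash
python3 - <<'E'
from st import *
from cell import viewer
st()
for n in ['top','scene']:
    c=viewer.read_camera(n);cv2.imwrite(f'pics/{n}2.png',c['frame'][:,:,::-1]); print(n,*cells(c,O,a),sep='\n')
E
```

```text
t 3.5 mat xy mm [-102.2    5.3] z 25.4 yaw err 0.001 zax [ 0. -0. -1.] F [ 0.2 -0.4  0.2] w 0.0141
top
(array([ 0.4798, -0.0835]), array([-0.1661,  0.0138]), np.int32(159))
scene
(array([ 0.5356, -0.1485]), array([-0.1369, -0.0668]), np.int32(209))
(array([ 0.7088, -0.1773]), array([ 0.0149, -0.155 ]), np.int32(97))
```

View pics/scene2.png

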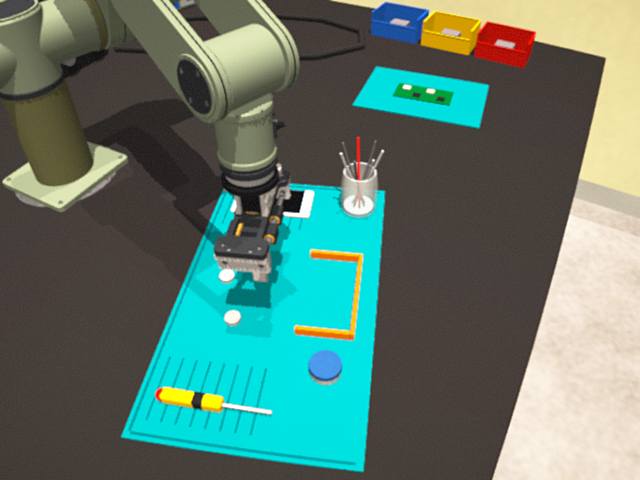

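The scene view shows c1 still at about (227,275), although the gripper has passed it. I check the top view.

```bash
python3 - <<'E'
from st import *
c=dict(np.load('scene0.npz'));R=np.array([[np.cos(a),-np.sin(a)],[np.sin(a),np.cos(a)]])
print((ray(c,[[245,285],[265,285],[230,275]],.0064)-O)@R)
A=cv2.imread('pics/top2.png')[150:390,220:500];B=cv2.imread('pics/scene2.png')[160:360,150:400]
cv2.imwrite('pics/z2.png',np.vstack([cv2.resize(A,(400,300)),cv2.resize(B,(400,300))]))
E
```

```text
[[-0.13406932  0.00161386]
 [-0.1024971   0.00565371]
 [-0.16330201  0.01941551]]
```

View pics/z2.png

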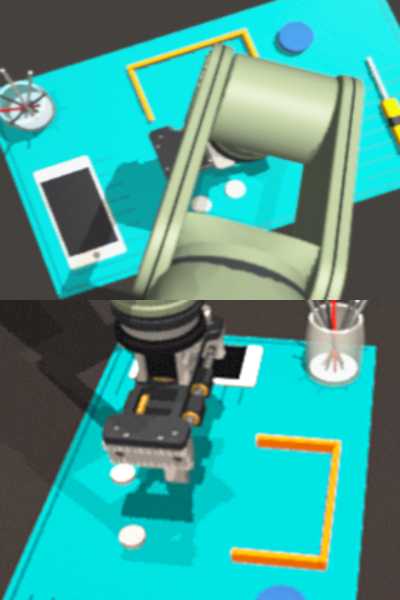

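```bash
python3 - <<'E'
from st import *
from cell import viewer,env
print(env.tcp_to_tips); st()
w=viewer.read_camera('wrist');cv2.imwrite('pics/w3.png',w['frame'][:,:,::-1])
c=viewer.read_camera('scene');np.savez('s3.npz',**c)
R=np.array([[np.cos(a),-np.sin(a)],[np.sin(a),np.cos(a)]])
# world points from depth near the fingertips
v,u=np.mgrid[255:300,235:285];v=v.ravel();u=u.ravel();z=c['range_z'][v,u]
n=cv2.undistortPoints(np.float64(np.c_[u,v]).reshape(-1,1,2),c['camera_matrix'],c['dist'])[:,0]
P=(np.c_[n,np.ones(len(n))]*z[:,None]-c['t'])@c['R'];L=np.c_[(P[:,:2]-O)@R,P[:,2]]
f=c['frame'][v,u].astype(int);g=(abs(f[:,0]-f[:,2])<40)
for r in range(272,296,2):
    k=(v==r)&g&(z>0)
    if k.any(): print(r,u[k].min(),u[k].max(),(np.median(L[k],0)*1000).round(1),(L[k].min(0)*1000).round(),(L[k].max(0)*1000).round())
E
```

```text
0.019
t 3.6 mat xy mm [-103.4    5.7] z 25.2 yaw err 0.0 zax [-0.001  0.    -1.   ] F [-0.5  0.2 -0.1] w 0.0142
272 251 269 [-83.6 -74.7 126.8] [-132.  -76.    4.] [-71.  32. 129.]
274 252 266 [-103.4  -13.4   52.9] [-129.  -16.    5.] [-94.  27.  56.]
276 253 266 [-103.4  -13.4   48.4] [-113.  -15.   44.] [-95.  -8.  51.]
278 253 267 [-102.6  -13.1   43.9] [-125.  -14.    4.] [-94.  19.  46.]
280 253 267 [-103.2  -13.4   39.6] [-124.  -15.    5.] [-94.  15.  42.]
```

View pics/w3.png

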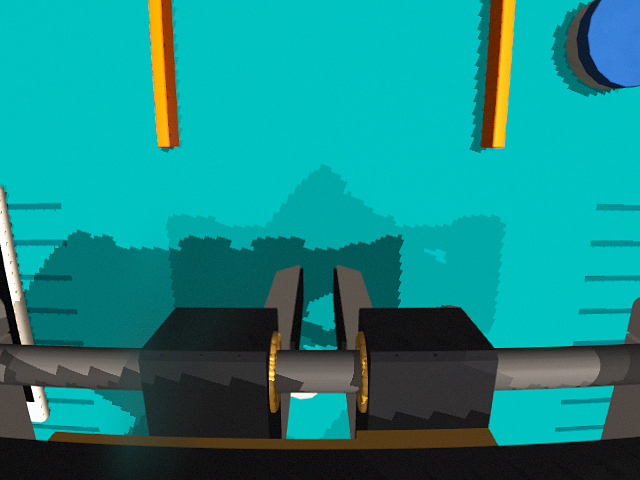

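The wrist view shows both cells still behind the fingers, and no cell in front of them. Depth puts the fingertips well above the mat, at about 37 mm where the pose readout implies 6 mm. I go back behind c1 and measure the tip height by camera.

drive_tool(series=[0, 0, 0, -1.0, 0, 0, 15, 0, 0, 0, -2, -0.1, 0, 15, 0, 0, 0, -2, -0.2, 0, 15, 0, 0, 0, -2, -0.2, 0, 15, 0, 0, 0, -2, -0.2, 0, 15, 0, 0, 0, -1.2, -0.1, 0, 15, 0, 0, 0, 0, 0, 0, 15, 0, 0, 0, 0, 0, 0, 15])

```text
time_s: 4.5
ee_pos: [0.4439, -0.0979, 0.0257]
tcp_rot: [0.0, 0.984, 0.18, 0.001]
ft_force: [-0.3, -0.8, 0.4]
width: 0.0145
grip_force: 0.0
```

```bash
cat > tip.py <<'E'
from st import *
from cell import viewer
def tip(lo=20):
    c=viewer.read_camera('scene');s=sensors.get_state()
    R=np.array([[np.cos(a),-np.sin(a)],[np.sin(a),np.cos(a)]])
    e=(s['ee_pos'][:2]-O)@R
    v,u=np.mgrid[0:480,0:640];v=v.ravel();u=u.ravel();z=c['range_z'][v,u]
    n=cv2.undistortPoints(np.float64(np.c_[u,v]).reshape(-1,1,2),c['camera_matrix'],c['dist'])[:,0]
    P=(np.c_[n,np.ones(len(n))]*z[:,None]-c['t'])@c['R'];L=np.c_[(P[:,:2]-O)@R,P[:,2]]
    k=(z>0)&(abs(L[:,0]-e[0])<.012)&(abs(L[:,1]-e[1]+.01)<.018)&(L[:,2]<.1)&(L[:,2]>.008)
    print('tip z percentiles',np.percentile(L[k,2]*1000,[0,1,3,10]).round(1),'x',L[k,0].min(),L[k,0].max(),'y',L[k,1].min(),k.sum());return c
E
python3 - <<'E'
from tip import *
st();c=tip();print(*cells(c,O,a),sep='\n')
E
```

```text
t 4.5 mat xy mm [-204.8   13. ] z 25.7 yaw err -0.001 zax [ 0.001 -0.    -1.   ] F [-0.3 -0.8  0.4] w 0.0145
tip z percentiles [28.2 30.1 32.9 39.6] x -0.21503295067292708 -0.1956656421748176 y -0.00922846950082484 370
(array([ 0.4563, -0.0413]), array([-0.1731,  0.0615]), np.int32(156))
(array([ 0.4787, -0.0836]), array([-0.1672,  0.014 ]), np.int32(178))
(array([ 0.5354, -0.1483]), array([-0.137 , -0.0666]), np.int32(212))
(array([ 0.7086, -0.1773]), array([ 0.0148, -0.1549]), np.int32(99))
```

drive_tool(series=[0, 0, 0, 0, -0.1, 0.8, 15, 0, 0, 0, 0, 0, 0.5, 15, 0, 0, 0, 0, 0, 0.2, 15, 0, 0, 0, 0, 0, 0, 15, 0, 0, 0, 0, 0, 0, 15])

```text
time_s: 5.05
ee_pos: [0.4432, -0.0965, 0.0101]
tcp_rot: [-0.0, 0.984, 0.18, -0.0]
ft_force: [-0.1, -0.3, 0.2]
width: 0.0138
grip_force: 0.0
```

```bash
python3 - <<'E'
from tip import *
st();tip()
E
```

```text
t 5.05 mat xy mm [-205.    14.5] z 10.1 yaw err 0.0 zax [-0.  0. -1.] F [-0.1 -0.3  0.2] w 0.0138
tip z percentiles [ 8.  13.5 16.9 23.5] x -0.21427190856274242 -0.1958023810890918 y -0.007505849265750837 328
```

drive_tool(series=[0, 0, 0, 0, 0, 0.3, 15, 0, 0, 0, 0, 0, 0.2, 15, 0, 0, 0, 0, 0, 0, 15, 0, 0, 0, 0, 0, 0, 15])

```text
time_s: 5.5
ee_pos: [0.443, -0.0966, 0.0053]
tcp_rot: [-0.0, 0.984, 0.18, -0.0]
ft_force: [0.1, -0.0, -0.1]
width: 0.0142
grip_force: 0.0
```

```bash
python3 - <<'E'
from tip import *
st();c=tip();cv2.imwrite('pics/z4.png',cv2.resize(c['frame'][200:330,150:320,::-1],None,fx=4,fy=4,interpolation=2))
E
```

```text
t 5.5 mat xy mm [-205.1   14.5] z 5.3 yaw err 0.0 zax [-0.  0. -1.] F [ 0.1 -0.  -0.1] w 0.0142
tip z percentiles [ 8.   9.3 12.3 19.6] x -0.21463742594109755 -0.19606153601637136 y -0.010007676134674051 324
```

View pics/z4.png

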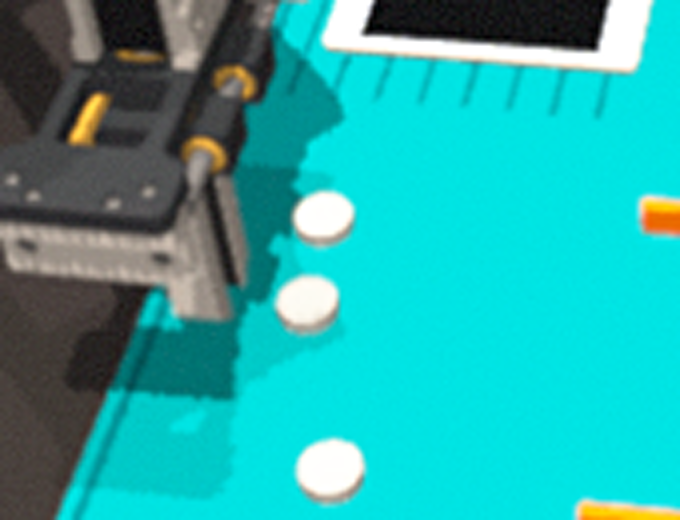

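The picture shows the fingertips low beside the mat edge at about (205,318) in the crop, with c1 directly ahead at (308,303). I lower 2 mm more and watch the force.

drive_tool(series=[0, 0, 0, 0, 0, 0.1, 15, 0, 0, 0, 0, 0, 0.1, 15, 0, 0, 0, 0, 0, 0, 15])

```text
time_s: 5.85
ee_pos: [0.443, -0.0966, 0.0032]
tcp_rot: [-0.0, 0.984, 0.18, -0.0]
ft_force: [0.4, 0.0, -0.8]
width: 0.0144
grip_force: 0.0
```

```bash
python3 - <<'E'
from tip import *
st();c=tip()
R=np.array([[np.cos(a),-np.sin(a)],[np.sin(a),np.cos(a)]])
for z in [.004,.006,.008,.01,.014]: print(z,(ray(c,[[194,279],[207,279.5]],z)-O)@R)
E
```

```text
t 5.85 mat xy mm [-205.1   14.5] z 3.2 yaw err 0.0 zax [-0.  0. -1.] F [ 0.4  0.  -0.8] w 0.0144
tip z percentiles [ 8.8  9.7 12.6 17.9] x -0.2151872654810093 -0.19615495302487357 y -0.007238415770366271 311
0.004 [[-0.22033265  0.00547927]
 [-0.19886282  0.00717812]]
0.006 [[-0.21942133  0.00379773]
 [-0.19802054  0.00549111]]
0.008 [[-0.21851001  0.00211619]
 [-0.19717827  0.00380411]]
0.01 [[-0.21759869  0.00043465]
 [-0.19633599  0.00211711]]
0.014 [[-0.21577604 -0.00292843]
 [-0.19465144 -0.0012569 ]]
```

drive_tool(series=[0, 0, 0, 0, 0, 0.1, 15, 0, 0, 0, 0, 0, 0.1, 15, 0, 0, 0, 0, 0, 0.1, 15, 0, 0, 0, 0, 0, 0, 15])

```text
time_s: 6.3
ee_pos: [0.4434, -0.0967, 0.0021]
tcp_rot: [-0.0, 0.984, 0.18, -0.0]
ft_force: [-4.5, 1.4, 15.6]
width: 0.0142
grip_force: 8.0
```

```bash
python3 - <<'E'
from tip import *
st();c=tip()
f=c['frame'];v0=f[240:300,175:215].astype(int);g=(v0.max(2)-v0.min(2)<60)
for r in range(36,50):print(240+r,''.join('#' if x else '.' for x in g[r]))
E
```

```text
t 6.3 mat xy mm [-204.8   14.3] z 2.1 yaw err 0.001 zax [-0.001  0.    -1.   ] F [-4.5  1.4 15.6] w 0.0142
tip z percentiles [ 8.1  9.6 13.2 17.1] x -0.21419459703129684 -0.19574917723111154 y -0.007863916513419597 302
276 ###########.......###############.......
277 ##########.........##############.......
278 ##########.........###############......
279 ##########.........###############......
280 #########...........##############......
281 #########.............###########.......
282 #########...............................
283 ########................................
284 ########................................
285 ########................................
286 #######.................................
287 #######.................................
288 ######..................................
289 ######..................................
```

The tips touched the mat at readout z ≈ 2.2 mm, so tip height is readout + about 2 mm. I raise to about 5 mm and sweep c1.

drive_tool(series=[0, 0, 0, 0, 0, -0.5, 15, 0, 0, 0, 0, 0, 0, 15, 0, 0, 0, 0.5, 0, 0, 15, 0, 0, 0, 0.8, 0, 0, 15, 0, 0, 0, 1.0, 0, 0, 15, 0, 0, 0, 1.2, 0.1, 0, 15, 0, 0, 0, 1.5, 0.1, 0, 15, 0, 0, 0, 1.5, 0.2, 0, 15, 0, 0, 0, 1.2, 0.2, 0, 15, 0, 0, 0, 0.8, 0.1, 0, 15, 0, 0, 0, 0.3, 0, 0, 15, 0, 0, 0, 0, 0, 0, 15])

```text
time_s: 7.55
ee_pos: [0.5281, -0.0719, 0.0052]
tcp_rot: [-0.0, 0.984, 0.18, -0.0]
ft_force: [0.1, -0.1, -0.9]
width: 0.0142
grip_force: 0.0
```

```bash
python3 - <<'E'
from tip import *
st();c=tip();print(*cells(c,O,a),sep='\n')
c=viewer.read_camera('wrist');print(*cells(c,O,a),sep='\n');cv2.imwrite('pics/w5.png',c['frame'][:,:,::-1])
E
```

```text
t 7.55 mat xy mm [-116.8    7.5] z 5.2 yaw err 0.001 zax [-0.  0. -1.] F [ 0.1 -0.1 -0.9] w 0.0142
tip z percentiles [ 9.9 10.1 10.7 12.2] x -0.12638146643955808 -0.10541213577906126 y -0.013560640959725805 128
(array([0.3971, 0.0392]), array([-0.2   ,  0.1577]), np.int32(77))
(array([ 0.5356, -0.1485]), array([-0.1369, -0.0668]), np.int32(210))
(array([ 0.7085, -0.1774]), array([ 0.0146, -0.155 ]), np.int32(99))
(array([0.4333, 0.0482]), array([-0.163 ,  0.1533]), np.int32(142))
(array([0.4394, 0.0324]), array([-0.1628,  0.1364]), np.int32(163))
(array([0.4454, 0.0161]), array([-0.163 ,  0.1191]), np.int32(160))
(array([ 0.4817, -0.0885]), array([-0.1661,  0.0083]), np.int32(550))
```

View pics/w5.png

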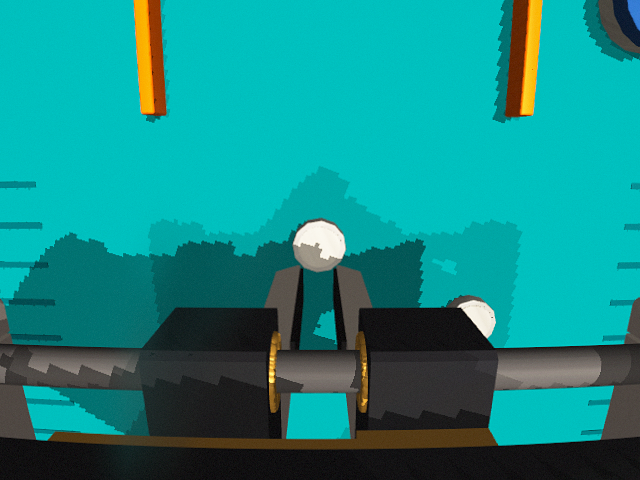

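The cell is cradled in front of the tips at (319,245). I continue into the bay.

drive_tool(series=[0, 0, 0, 0.5, 0, 0, 15, 0, 0, 0, 0.8, 0, 0, 15, 0, 0, 0, 1.2, 0.1, 0, 15, 0, 0, 0, 1.5, 0.2, 0, 15, 0, 0, 0, 1.5, 0.2, 0, 15, 0, 0, 0, 1.5, 0.2, 0, 15, 0, 0, 0, 1.3, 0, 0, 15, 0, 0, 0, 0.9, 0, 0, 15, 0, 0, 0, 0.5, 0, 0, 15, 0, 0, 0, 0.3, 0, 0, 15, 0, 0, 0, 0, 0, 0, 15, 0, 0, 0, -0.5, 0, 0, 15])

```text
time_s: 8.85
ee_pos: [0.6192, -0.045, 0.0053]
tcp_rot: [0.0, 0.984, 0.18, 0.0]
ft_force: [-0.4, -0.5, -0.6]
width: 0.0144
grip_force: 0.0
```

drive_tool(series=[0, 0, 0, -1.5, 0, 0, 15, 0, 0, 0, -2, 0, -1, 15, 0, 0, 0, -2, 0.5, -2, 15, 0, 0, 0, -2, 1, -1, 15, 0, 0, 0, -2, 1, 0, 15, 0, 0, 0, -2, 1, 0, 15, 0, 0, 0, -2, 1, 0, 15, 0, 0, 0, -1.5, 1, 0, 15, 0, 0, 0, 0, 0.6, 0, 15, 0, 0, 0, 0, 0, 0, 15])

```text
time_s: 9.85
ee_pos: [0.5008, -0.1559, 0.0457]
tcp_rot: [0.0, 0.984, 0.179, 0.001]
ft_force: [1.0, -0.0, 0.5]
width: 0.014
grip_force: 0.0
```

```bash
python3 - <<'E'
from tip import *
st();c=tip();print(*cells(c,O,a),sep='\n')
E
```

```text
t 9.85 mat xy mm [-172.1  -61.4] z 45.7 yaw err -0.002 zax [ 0.001 -0.    -1.   ] F [ 1.  -0.   0.5] w 0.014
tip z percentiles [49.  52.5 54.3 58.6] x -0.18161181289050013 -0.16311961290161944 y -0.08194417710014598 307
(array([ 0.4563, -0.0413]), array([-0.1732,  0.0615]), np.int32(151))
(array([ 0.6406, -0.0368]), array([0.0009, 0.0005]), np.int32(192))
(array([ 0.5355, -0.1485]), array([-0.1369, -0.0668]), np.int32(206))
(array([ 0.7088, -0.1773]), array([ 0.0149, -0.155 ]), np.int32(97))
```

c1 is in the bay at (1, 0) mm. Next is c2.

drive_tool(series=[0, 0, 0, 0, 0.5, 1, 15, 0, 0, 0, 0, 0, 1.5, 15, 0, 0, 0, 0, 0, 1.1, 15, 0, 0, 0, 0, 0, 0.4, 15, 0, 0, 0, 0, 0, 0, 15, 0, 0, 0, 0.5, 0, 0, 15, 0, 0, 0, 0.8, 0, 0, 15, 0, 0, 0, 1.0, -0.1, 0, 15, 0, 0, 0, 1.3, -0.3, 0, 15, 0, 0, 0, 1.4, -0.3, 0, 15, 0, 0, 0, 1.4, -0.3, 0, 15, 0, 0, 0, 1.4, -0.3, 0, 15])

```text
time_s: 11.1
ee_pos: [0.5719, -0.119, 0.0054]
tcp_rot: [0.0, 0.984, 0.18, 0.0]
ft_force: [-0.8, -0.3, -0.1]
width: 0.0143
grip_force: 0.2
```

drive_tool(series=[0, 0, 0, 1.4, -0.3, 0, 15, 0, 0, 0, 1.4, -0.3, 0, 15, 0, 0, 0, 1.3, -0.2, 0, 15, 0, 0, 0, 1.3, 0, 0, 15, 0, 0, 0, 1.1, 0, 0, 15, 0, 0, 0, 0.7, 0, 0, 15, 0, 0, 0, 0.4, 0, 0, 15, 0, 0, 0, 0, 0, 0, 15, 0, 0, 0, -0.5, 0, 0, 15])

```text
time_s: 12.0
ee_pos: [0.6343, -0.0875, 0.0053]
tcp_rot: [0.0, 0.984, 0.18, 0.0]
ft_force: [0.4, 0.5, -0.2]
width: 0.014
grip_force: 0.0
```

drive_tool(series=[0, 0, 0, -1.5, 0, 0, 15, 0, 0, 0, -2, 0, -1, 15, 0, 0, 0, -2, -0.5, -2, 15, 0, 0, 0, -2, -1, -1, 15, 0, 0, 0, -2, -1.5, 0, 15, 0, 0, 0, -2, -1.7, 0, 15, 0, 0, 0, -2, -1.7, 0, 15, 0, 0, 0, -2, -1.7, 0, 15, 0, 0, 0, -1.8, -1.5, 0, 15, 0, 0, 0, -1.0, -1, 0, 15, 0, 0, 0, 0, 0, 0, 15])

```text
time_s: 13.1
ee_pos: [0.4226, -0.0523, 0.0448]
tcp_rot: [-0.001, 0.984, 0.18, -0.001]
ft_force: [-1.0, -0.0, 0.3]
width: 0.0139
grip_force: 0.0
```

```bash
python3 - <<'E'
from tip import *
st();c=tip();print(*cells(c,O,a),sep='\n')
E
```

```text
t 13.1 mat xy mm [-208.5   63.2] z 44.8 yaw err 0.0 zax [-0.002  0.001 -1.   ] F [-1.  -0.   0.3] w 0.0139
tip z percentiles [ 8.7 51.9 55.1 58.7] x -0.21870357313237745 -0.19959438180234884 y 0.04167210576773307 268
(array([ 0.4565, -0.0414]), array([-0.173 ,  0.0613]), np.int32(158))
(array([ 0.6406, -0.0368]), array([0.0009, 0.0005]), np.int32(192))
(array([ 0.6558, -0.0794]), array([-0.    , -0.0447]), np.int32(210))
(array([ 0.7087, -0.1773]), array([ 0.0148, -0.155 ]), np.int32(97))
```

c2 is in at (0, -45) mm. Last is c0.

drive_tool(series=[0, 0, 0, 0, 0.1, 1, 15, 0, 0, 0, 0, 0, 1.5, 15, 0, 0, 0, 0, 0, 1.1, 15, 0, 0, 0, 0, 0, 0.35, 15, 0, 0, 0, 0, 0, 0, 15, 0, 0, 0, 0.5, 0, 0, 15, 0, 0, 0, 0.8, 0, 0, 15, 0, 0, 0, 1.0, 0, 0, 15, 0, 0, 0, 1.3, 0.1, 0, 15, 0, 0, 0, 1.4, 0.2, 0, 15, 0, 0, 0, 1.4, 0.2, 0, 15, 0, 0, 0, 1.4, 0.2, 0, 15])

```text
time_s: 14.35
ee_pos: [0.5032, -0.0324, 0.0062]
tcp_rot: [0.0, 0.984, 0.18, 0.0]
ft_force: [-0.1, 0.3, -0.1]
width: 0.0139
grip_force: 0.1
```

drive_tool(series=[0, 0, 0, 1.4, 0.2, 0, 15, 0, 0, 0, 1.4, 0.2, 0, 15, 0, 0, 0, 1.4, 0.2, 0, 15, 0, 0, 0, 1.4, 0.2, 0, 15, 0, 0, 0, 1.4, 0.2, 0, 15, 0, 0, 0, 1.4, 0, 0, 15, 0, 0, 0, 1.2, 0, 0, 15, 0, 0, 0, 0.9, 0, 0, 15, 0, 0, 0, 0.5, 0, 0, 15, 0, 0, 0, 0.3, 0, 0, 15, 0, 0, 0, 0, 0, 0, 15, 0, 0, 0, -0.5, 0, 0, 15])

```text
time_s: 15.55
ee_pos: [0.6059, -0.004, 0.0059]
tcp_rot: [0.0, 0.984, 0.18, 0.0]
ft_force: [1.0, 0.8, -0.6]
width: 0.0142
grip_force: 0.0
```

drive_tool(series=[0, 0, 0, -1.5, 0, 0, 15, 0, 0, 0, -2, 0, -1, 15, 0, 0, 0, -2, 0, -2, 15, 0, 0, 0, -2, 0.5, -3, 15, 0, 0, 0, -3, 1, -3, 15, 0, 0, 0, -3, 1.5, -3, 15, 0, 0, 0, -2, 1, -1, 15, 0, 0, 0, 0, 0, 0, 15, 0, 0, 0, 0, 0, 0, 15])

```text
time_s: 16.45
ee_pos: [0.4746, -0.0963, 0.1358]
tcp_rot: [-0.0, 0.984, 0.179, 0.0]
ft_force: [0.2, 0.7, 0.3]
width: 0.0143
grip_force: 0.0
```

```bash
python3 - <<'E'
from tip import *
st();c=viewer.read_camera('scene');print(*cells(c,O,a),sep='\n');cv2.imwrite('pics/s9.png',c['frame'][:,:,::-1])
E
```

```text
t 16.45 mat xy mm [-175.5    3.5] z 135.8 yaw err -0.001 zax [ 0.  0. -1.] F [0.2 0.7 0.3] w 0.0143
(array([0.6268, 0.0039]), array([0.0023, 0.0435]), np.int32(177))
(array([ 0.6406, -0.0368]), array([0.0009, 0.0005]), np.int32(192))
(array([ 0.6558, -0.0794]), array([-0.    , -0.0447]), np.int32(210))
(array([ 0.7087, -0.1773]), array([ 0.0148, -0.155 ]), np.int32(96))
```

View pics/s9.png

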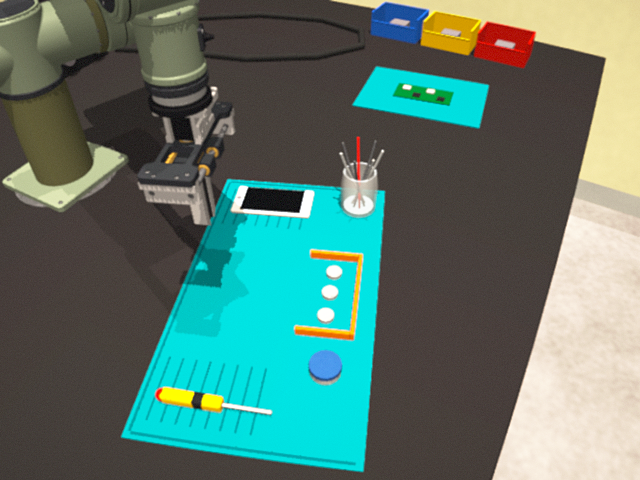

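The three cells lie in the bay at (334,271), (330,292) and (326,315). The phone, screwdriver, jar and tin look unmoved, and the arm is clear.

```bash
python3 -c "
from cell import env
print(env.job_done())"
```

```text
the job is handed in; nothing more can be done
None
```

I swept all three coin cells flat into the bay, measured within about 3 mm of x = 0 and at y ≈ +44, 0 and -45 mm; the phone, screwdriver, jar and tin look unmoved, and I handed the job in at about 16.5 s (no verdict was returned).

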